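Index the circuit board one row and lock the stage

TASK

Push the hand wheel clockwise (seen from above) by its upright handle through exactly one full turn, so that the circuit board moves on one row and the handle stands at the index pointer again. Then push the lock lever at the right-hand end of the stage (seen from the robot) all the way over, away from the robot, and move clear. Push gently with the fingers, do not touch the board's carriage, and leave everything else where it is.

Things in the scene. Friction and masses are not known exactly. Their poses are not given: they have to be found in the camera images.
- stage: Board indexing stage, fixed: aluminium base plate 200 x 410 x 12 mm; hand wheel in the middle, carriage with circuit board under a dark probe bridge at its left (+y), lock lever at its right (-y). Origin: plate's underside, below the wheel's axis; x away from the robot (yaw within 0.5 rad), y left, z up. Bridge: top 87 mm above the bench, stage x 9 to 31 mm, y 98 to 203 mm.
- wheel_hub (a point): Top of the hub, on the wheel's vertical axis, 64 mm above the bench. The steel hand wheel lies level: rim 142 mm across outside, rim top 66 mm above the bench, three spokes; only the handle stands higher.
- handle: The wheel's black handle: an upright round grip over the end of one spoke, 65 mm from the wheel's axis, 14 to 22 mm in diameter, spinning freely about its own axis. Origin: middle of its lower end, 65 mm above the bench; its top is 111 mm above the bench. Pushing it along the rim takes about 2 to 4 N.
- pointer (a point): Tip of the fixed index pointer, a small steel finger on a post just outside the rim on the side towards the robot (stage -x), 76 mm from the wheel's axis, 52 mm above the bench (highest point 56). At the start the handle stands at this pointer.
- wheel (a joint): Turn of the hand wheel, rad, growing clockwise seen from above. 0: handle at the pointer; 6.283: one full turn later, at the pointer again. Starts within 0.06 of 0. It can go on past one turn (end stops at -0.6 and 9.5), has friction and stays where it is left. One turn carries the board 30 mm along the stage's +x.
- carriage: The sliding carriage with the blue circuit board, 130 x 72 mm, board top 34 mm above the bench (chips 39); origin: middle of its underside. The wheel drives it.
- lock (a joint): Lean of the lock lever, rad: 0 leaning to stage -x (towards the robot), unlocked; 1.0, its end stop, leaning to stage +x, locked. Starts at 0 to 0.12, stays where it is left. Pushing its ball takes 1 to 2 N. It does not really block the wheel.
- lock_tip (a point): Centre of the black ball, 26 mm across, on the lock lever, a 10 mm rod; 70 mm from pivot to ball centre. Pivot 34 mm above the bench at stage x -25, y -150 mm; it swings in the stage's x-z plane. Ball centre 95 mm above the bench at joint 0 and 1.0, 104 when upright; it travels 67 mm in x. Block below: 70 x 50 mm, top 37 mm above the bench, barrel 47.
- socket: Bystander: a small steel socket standing upright on the stage's base plate, 22 mm across, 32 tall. Leave it alone.
- screwdriver: Bystander: a 120 mm screwdriver lying on the stage's base plate by its far right edge. Leave it alone.
- jar: Bystander: a closed plastic jar standing on the bench behind the stage, 56 mm across, 75 tall. Leave it alone.
- spool: Bystander: a spool standing on the bench behind the stage, 60 mm across, 40 tall. Leave it alone.
- spare_board: Bystander: a loose spare circuit board, 85 x 65 x 6 mm (10 mm over its chips), flat on the bench to the right of the stage. Leave it alone.
- tip_cleaner: Bystander: a brass domed pot standing on the bench to the left behind the stage, 68 mm across, 51 tall. Leave it alone.
- wrench: Bystander: a 140 mm wrench lying on the bench to the left of the stage. Leave it alone.

How it is judged:
By the outcome, as a careful person would: the job done as asked, in the order asked, and still so for the second after the job is handed in, with the robot touching nothing.
It also fails if it takes over 72 s, if anything falls off the work surface, if the arm or the gripper's body presses on something with over 40 N, if the wrist force passes 120 N, or if a joint passes its speed limit or range.

ROBOT

A 7-joint arm with a two-finger parallel gripper is mounted at the origin on the work surface. World frame = base frame: x ahead of the robot, y to its left, z up, the work surface at z = 0. Lengths are in m, angles in rad, forces in N, time in s.
With the tool pointing down it reaches from about 0.35 to 0.9 m from the base axis. Payload 19.9 kg.
Tool frame: the origin (TCP) lies between the finger pads; the fingertips stand 19 mm ahead of it and the grasp point (between the pads) is the TCP; z points along the fingers, y is the direction in which the jaws open and shut (so a half turn about z gives the same grasp; the last joint's range is limited). The gripper opens to 94 mm and grips with 3 to 60 N. Pads are 16 mm wide; open, the fingers measure 119 mm over their backs; the gripper's body (75 mm by 177 mm) begins 78 mm behind the grasp point.
Start: joints at [-1.179, 0.417, -0.01, 1.614, 0.005, 1.111, -0.053], TCP at [0.262, 0.567, 0.201] pointing down, gripper open.
Joint ranges: [-2.81, 2.81], [-0.39, 2.02], [-1.27, 1.25], [0.06, 2.57], [-1.19, 4.33], [0.19, 2], [-2.82, 2.82]. Speed limits (rad/s): [1.89, 1.89, 2.39, 2.39, 3.01, 3.01, 3.01].

INTERFACE

Orientations are given as a 3x3 rotation matrix whose columns are the frame's x, y, z axes.
In Python, from rig import robot gives the robot as it stands. Calls block until the motion is done:
- robot.move_ptp(position, orientation): joint-space move of the TCP to a pose.
- robot.move_linear(position, velocity=0.15, frame=None, threshold=None): straight line of the TCP; frame=None keeps the orientation; velocity is the mean speed in m/s. With threshold (N) it stops when the force on the tool has changed by that much, and returns True; else False.
- robot.goto_joints(angles): joint-space move.
- robot.gripper_to(opening): finger opening in m; the grip force is fixed at half the most; returns when the fingers have stopped.
- robot.pause(seconds).
- robot.ik(position, orientation): joint angles nearest the present ones, or None.
- robot.get_state(): the state.
- robot.grab_frame(name): name is "scene" or "top"; returns the picture (480x640x3 uint8, red, green, blue); there is no depth.
- robot.camera_info(name): a dict with "fx", "fy", "cx", "cy" (pixels), "rvec" (rotation vector, rad) and "tvec" (3), from world to camera coordinates, as OpenCV has them. Camera axes: x right, y down, z forward; pixel columns grow to the right and rows downward; lengths in m; the calibration is good to about 2 mm. A picture is of the moment at which its call begins. camera_info takes no time and is no camera call.
A pose or a line that the arm cannot do raises robot.PlanningError and nothing moves.
- robot.sign_off(): hands the job in, once; it reports no verdict.
The state is a dict: "time": time; "qpos": joint angles; "joint_vel": joint speeds; "effort": joint torques, N m; "ee_pos": TCP position; "tool_rot": TCP orientation; "force": force on the tool from outside, world axes, zero at the start; "moment": the same for the moment, N m; "opening": finger opening in m.
Only numpy, scipy, OpenCV 4.12 (cv2) and the standard library are available. Lean on these libraries where they do the work, as an engineer would, in place of code of your own. Each camera call takes 0.05 s, during which the arm holds its last target. There are 200 camera calls.

## Working session

There is one attempt and no reset: what is moved stays moved. The work goes in short steps, each a Python script; the robot and the scene stay as the last script left them, time stands still between calls to the robot, and variables do not carry over. Pictures are saved under pics/ and viewed, about 8 in all and at most 12, crops included, and the job is handed in when it is done.

```bash
ls; mkdir -p pics; python3 - <<'E'
from rig import robot
import cv2
for n in("scene","top"):
    cv2.imwrite(f"pics/{n}0.png",robot.grab_frame(n)[:,:,::-1]); print(robot.camera_info(n))
s=robot.get_state();print(s["time"],s["tool_rot"],s["ee_pos"],s["opening"])
E
```

```text
pics
{'fx': 606.6263939113072, 'fy': 606.6263939113072, 'cx': 315.5040883805023, 'cy': 251.9572742312743, 'rvec': array([ 1.05353667,  2.538258  , -0.8862972 ]), 'tvec': array([ 0.3884438 , -0.28987118,  1.49406453])}
{'fx': 492.16403354061526, 'fy': 492.16403354061526, 'cx': 315.1077151419425, 'cy': 240.40960271001248, 'rvec': array([ 2.12907189, -2.09141445,  0.20808217]), 'tvec': array([0.03460629, 0.60841755, 1.01762847])}
0.1 [[-9.07799424e-01  4.19404396e-01 -3.97283223e-04]
 [ 4.19404583e-01  9.07798920e-01 -9.57271523e-04]
 [-4.08306038e-05 -1.03563294e-03 -9.99999463e-01]] [0.26198305 0.5670982  0.20082012] 0.09425040288820959
```

View pics/scene0.png

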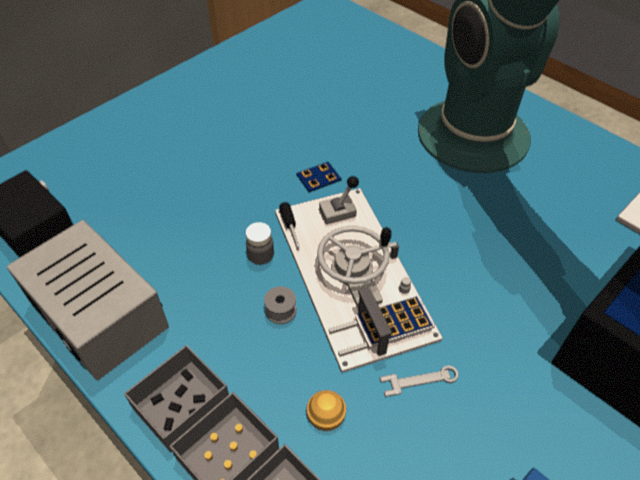

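View pics/top0.png

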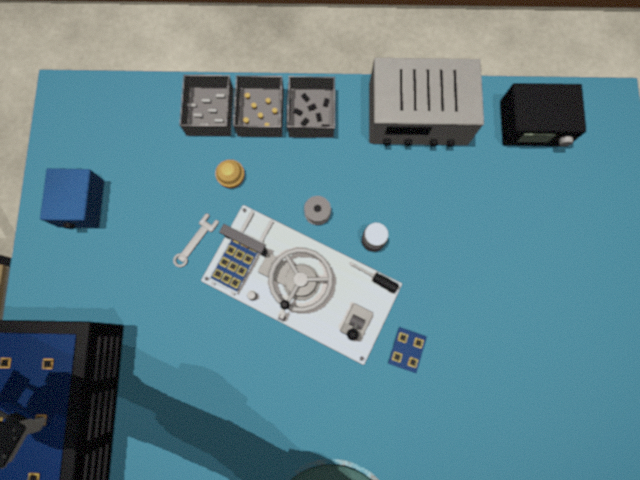

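```bash
cat > h.py <<'E'
import cv2, numpy as np
from rig import robot
def cam(n):
    c=robot.camera_info(n); return np.array([[c["fx"],0,c["cx"]],[0,c["fy"],c["cy"]],[0,0,1]]),cv2.Rodrigues(c["rvec"])[0],c["tvec"]
def ray(n,uv):
    K,R,t=cam(n); return -R.T@t, R.T@np.linalg.inv(K)@np.array([*uv,1.])
def onz(n,uv,z):
    o,d=ray(n,uv); return o+d*(z-o[2])/d[2]
def proj(n,p):
    K,R,t=cam(n); q=K@(R@np.asarray(p,float)+t); return q[:2]/q[2]
E
python3 - <<'E'
from h import *
t=cv2.imread("pics/top0.png"); s=cv2.imread("pics/scene0.png")
hsv=cv2.cvtColor(t,cv2.COLOR_BGR2HSV)
# plate: bright & unsaturated
m=((hsv[...,1]<40)&(hsv[...,2]>150)).astype(np.uint8); m[:190]=0;m[375:]=0;m[:,:195]=0;m[:,410:]=0
m=cv2.morphologyEx(m,cv2.MORPH_OPEN,np.ones((3,3)))
cs=max(cv2.findContours(m,cv2.RETR_EXTERNAL,cv2.CHAIN_APPROX_NONE)[0],key=cv2.contourArea)
w=np.array([onz("top",p,0.012)[:2] for p in cs[:,0]],np.float32)
r=cv2.minAreaRect(w); print("plate",r, cv2.boxPoints(r).tolist())
o,_=ray("top",(0,0)); print("topcam",o, "scenecam",ray("scene",(0,0))[0])
for n,im,box in(("top",t,(195,200,415,380)),("scene",s,(270,165,445,370))):
    x0,y0,x1,y1=box; k=(im.max(2)<50).astype(np.uint8); 
    nn,l,st,c=cv2.connectedComponentsWithStats(k)
    for i in range(1,nn):
        if st[i,4]>15 and x0<c[i,0]<x1 and y0<c[i,1]<y1: print(n,st[i],c[i].round(1))
a=cv2.resize(t[200:370,195:415],None,fx=3.6,fy=3.5,interpolation=cv2.INTER_CUBIC);cv2.imwrite("pics/topcrop.png",a)
b=cv2.resize(s[170:330,300:440],None,fx=3.6*1.0,fy=3.6,interpolation=cv2.INTER_CUBIC);cv2.imwrite("pics/scenecrop.png",b)
E
```

```text
plate ((0.5222725868225098, 0.07618285715579987), (0.4108522832393646, 0.20120057463645935), 64.19770812988281) [[0.34228676557540894, -0.0649745762348175], [0.5234279036521912, -0.1525505781173706], [0.7022584080696106, 0.21734029054641724], [0.5211172699928284, 0.30491629242897034]]
topcam [0.38861368 0.03511555 1.12012657] scenecam [1.09407077 0.54137327 0.98846691]
top [262 249   5   6  17] [264.1 252. ]
top [374 274  24  18 166] [384.7 282.4]
top [282 301   7   7  21] [285.9 304.6]
top [348 329  10  10  76] [352.6 333.9]
scene [348 177  10  11  87] [352.4 181.8]
scene [280 203  15  25 230] [286.5 214.3]
scene [381 228  10  18 140] [385.1 236.5]
scene [391 248   7  10  50] [393.8 252.3]
scene [358 295  33  60 437] [372.8 328.7]
scene [276 296   8   6  39] [279.7 298.7]
scene [409 300   6   4  18] [411.5 301.5]
scene [395 304   6   5  20] [397.2 306. ]
scene [414 309   6   5  19] [416.6 310.8]
scene [400 313   5   5  20] [402.  315.2]
scene [420 319   6   4  18] [422.1 320.4]
scene [404 323   6   5  18] [406.7 325.1]
```

View pics/topcrop.png

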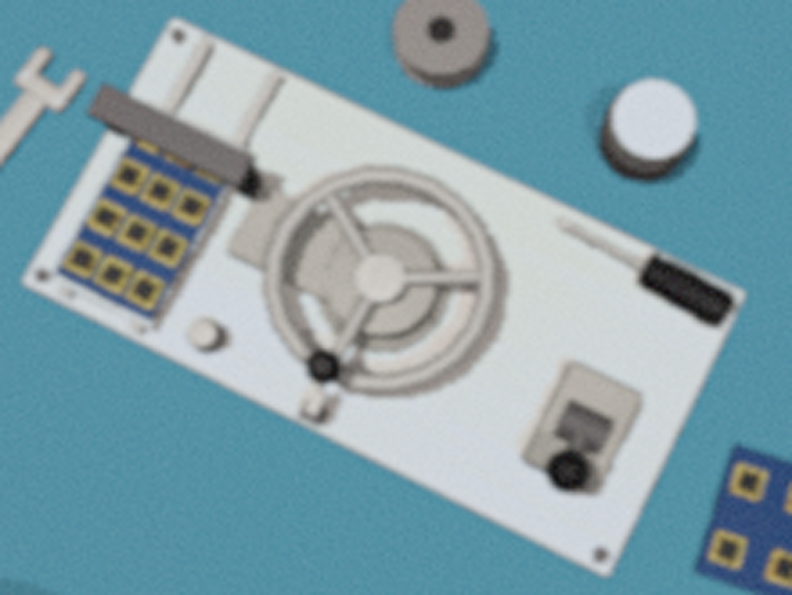

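View pics/scenecrop.png

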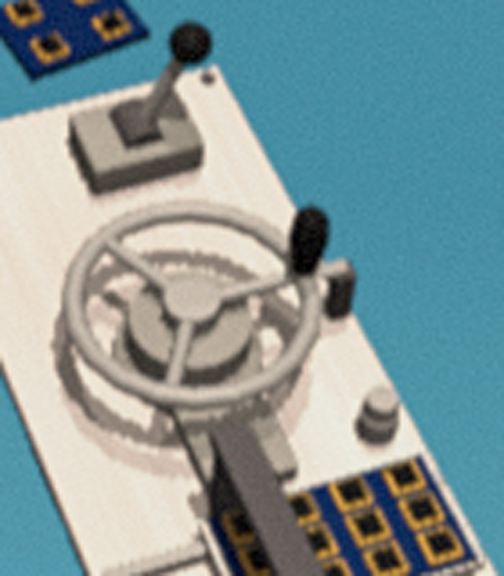

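```bash
python3 - <<'E'
from h import *
yaw=np.deg2rad(64.198-90); ex=np.array([np.cos(yaw),np.sin(yaw)]);ey=np.array([-ex[1],ex[0]])
A=onz("top",(300.6,279.7),.064)[:2]; print("hub",A)
S=onz("scene",(300+190/3.6,170+298/3.6),.064)[:2];print("hub scene",S)
st=lambda p:(np.array([ex@(p[:2]-A),ey@(p[:2]-A)])*1000).round(1)
print("plate c",st(np.array([.52227,.07618])))
h=onz("top",(285.,304.6),.111);print("handle top",h,st(h))
h=onz("scene",(300+312/3.6,170+212/3.6),.111);print("handle scene",st(h), "mid",st(onz("scene",(385.1,236.5),.088)))
print("pointer",st(onz("top",(283.3,312.9),.054)))
print("ball",st(onz("top",(352.6,333.9),.096)),st(onz("scene",(352.4,181.8),.096)))
print("socket top",st(onz("top",(195+207/3.6,200+333/3.5),.044)))
# rim ellipse check: fit ellipse points on outer rim, crop coords
q=[(264,279),(381,165),(498,279),(380,396)]
print([st(onz("top",(195+u/3.6,200+v/3.5),.060)) for u,v in q])
# dry-run ik around circle
c=np.array([.5223,.0762])
for psi in np.arange(-.3,6.4,.5):
    a=yaw+np.pi-psi; p=c+.065*np.array([np.cos(a),np.sin(a)]); tg=np.array([np.sin(a),-np.cos(a)])
    for sg in(1,-1):
        x=np.array([*tg*sg,0]);z=np.array([0,0,-1.]); q=robot.ik([*(p-tg*.02),.1],np.c_[x,np.cross(z,x),z])
        print(round(psi,2),sg,None if q is None else np.round(q,2))
E
```

```text
hub [0.52034783 0.07512399]
hub scene [0.52301416 0.07520533]
plate c [1.3 1.8]
handle top [0.46291383 0.10391606 0.111     ] [-64.2   0.9]
handle scene [-64.1   2.4] mid [-63.4   1.8]
pointer [-79.5   1.3]
ball [ -54.1 -148.6] [ -54.9 -150.6]
socket top [-75.6  80.1]
[array([-31.2,  62.7]), array([64.4, 32.7]), array([ 32.3, -62.9]), array([-63.5, -32.4])]
-0.3 1 [-0.65  0.29  0.51  2.12 -0.2   0.78 -0.17]
-0.3 -1 [-0.25  0.26  0.05  2.11 -0.02  0.77  2.8 ]
0.2 1 [-0.75  0.31  0.54  2.1  -0.23  0.79 -0.72]
0.2 -1 [-0.35  0.28  0.08  2.09 -0.03  0.78  2.24]
0.7 1 [-0.79  0.36  0.56  2.04 -0.26  0.81 -1.23]
0.7 -1 [-0.41  0.32  0.11  2.03 -0.05  0.8   1.71]
1.2 1 [-0.85  0.44  0.64  1.96 -0.34  0.85 -1.68]
1.2 -1 [-0.49  0.37  0.19  1.95 -0.09  0.82  1.24]
1.7 1 [-1.09  0.69  1.08  1.89 -0.72  1.02 -1.84]
1.7 -1 [-0.53  0.43  0.28  1.88 -0.15  0.85  0.81]
2.2 1 [-1.02  0.73  1.08  1.83 -0.75  1.05 -2.29]
2.2 -1 [-0.57  0.48  0.39  1.82 -0.23  0.88  0.42]
2.7 1 [ 0.55  0.75 -1.09  1.75  0.74  1.11  2.35]
2.7 -1 [-0.61  0.53  0.52  1.79 -0.32  0.91  0.05]
3.2 1 [-0.17  0.47  0.02  1.79 -0.01  0.88  2.49]
3.2 -1 [-0.63  0.55  0.63  1.8  -0.4   0.92 -0.33]
3.7 1 [-0.24  0.45  0.16  1.83 -0.09  0.87  2.1 ]
3.7 -1 [-0.61  0.52  0.65  1.85 -0.39  0.9  -0.78]
4.2 1 [-0.31  0.41  0.29  1.91 -0.15  0.84  1.69]
4.2 -1 [-0.61  0.48  0.68  1.92 -0.39  0.88 -1.25]
4.7 1 [-0.41  0.37  0.4   1.99 -0.19  0.82  1.23]
4.7 -1 [-0.91  0.59  1.09  2.01 -0.66  0.94 -1.49]
5.2 1 [-0.5   0.32  0.46  2.07 -0.2   0.79  0.71]
5.2 -1 [-0.97  0.52  1.09  2.08 -0.6   0.9  -2.05]
5.7 1 [-0.6   0.29  0.49  2.11 -0.2   0.78  0.15]
5.7 -1 [-1.05  0.48  1.09  2.12 -0.56  0.87 -2.64]
6.2 1 [-0.7   0.29  0.52  2.11 -0.21  0.78 -0.41]
6.2 -1 [-0.29  0.27  0.05  2.1  -0.02  0.77  2.55]
```

```bash
cat >> h.py <<'E'
yaw=np.deg2rad(64.198-90); ex=np.array([np.cos(yaw),np.sin(yaw)]);ey=np.array([-ex[1],ex[0]])
A=np.array([.5217,.0758]); R=.065
st=lambda p:np.array([ex@(p[:2]-A),ey@(p[:2]-A)])*1000
def frame(x,y):
    x=np.array([x,y,0.]);x/=np.linalg.norm(x);z=np.array([0,0,-1.]);return np.c_[x,np.cross(z,x),z]
def pose(psi,off,sg,z=.097):
    a=yaw+np.pi-psi; tg=np.array([np.sin(a),-np.cos(a)])
    return [*(A+R*np.array([np.cos(a),np.sin(a)])-tg*off),z],frame(*(tg*sg))
E
python3 - <<'E'
from h import *
robot.gripper_to(0)
robot.move_ptp(*pose(0,.035,-1,.2))
robot.move_linear(pose(0,.035,-1)[0])
robot.pause(.3)
f0=robot.get_state()["force"]
hit=robot.move_linear(pose(0,.008,-1)[0],velocity=.02,threshold=1.2)
s=robot.get_state();print(hit,s["time"],s["opening"],f0,s["force"],st(s["ee_pos"]),np.round(s["qpos"],2))
im=robot.grab_frame("scene")[:,:,::-1]
cv2.imwrite("pics/c1.png",cv2.resize(im[120:340,270:470],None,fx=2.7,fy=2.7,interpolation=cv2.INTER_CUBIC))
E
```

```text
True 5.7833 0.00031575792973582664 [-1.21558114  0.88443782 -0.47990991] [-0.84506728 -0.91653683 -0.96004871] [-65.22896146 -17.41116043] [-0.41  0.28  0.17  2.1  -0.07  0.77  2.5 ]
```

View pics/c1.png

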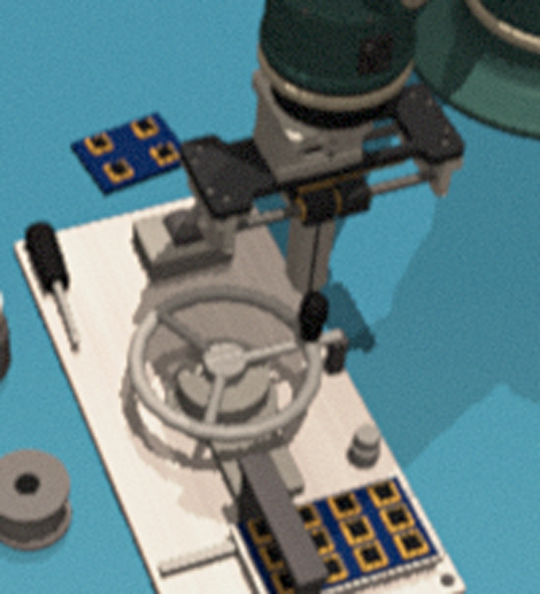

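```bash
cat >> h.py <<'E'
def push(a,b,off,sg,n):
    F=[]
    for psi in np.linspace(a,b,n+1)[1:]:
        p,f=pose(psi,off,sg); robot.move_linear(p,velocity=.05,frame=f)
        F.append(np.linalg.norm(robot.get_state()["force"]))
    return np.round(F,1)
E
python3 - <<'E'
from h import *
print(push(0,3.2,.0174,-1,20))
s=robot.get_state();print(s["time"],np.round(s["qpos"],2),s["force"])
p,f=pose(3.2,.030,-1);robot.move_linear(p)
robot.move_linear(p[:2]+[.17],velocity=.2)
im=robot.grab_frame("top")[:,:,::-1]
im2=robot.grab_frame("scene")[:,:,::-1]
cv2.imwrite("pics/c2.png",np.hstack([cv2.resize(im[220:350,230:370],None,fx=2.8,fy=2.8),cv2.resize(im2[170:300,300:440],None,fx=2.8,fy=2.8)]))
p,f=pose(3.2,.030,1,.17);q=robot.ik(p,f);print(q)
E
```

```text
[0.2 0.7 1.  1.7 0.6 0.6 1.  0.8 1.3 0.3 1.5 1.3 0.4 0.8 0.5 1.4 0.7 1.
 0.8 0.5]
13.175 [-0.78  0.63  0.85  1.81 -0.57  0.96 -0.18] [0.15813053 0.31151136 0.30860574]
[-0.33531133  0.40387423  0.21345813  1.7235568  -0.09758474  1.02451108
  2.54510136]
```

View pics/c2.png

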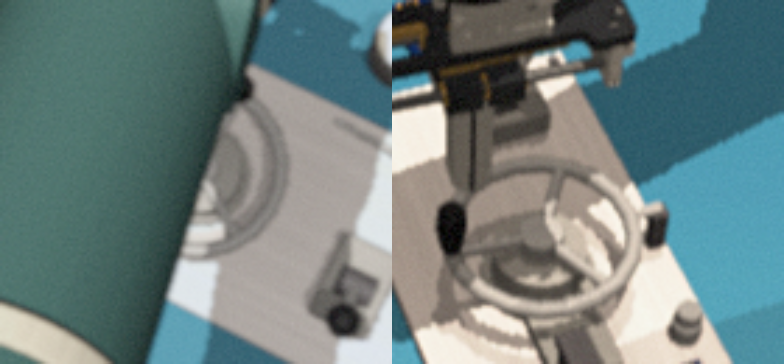

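```bash
python3 - <<'E'
from h import *
h=st(onz("scene",(321.8,251.4),.088));print("handle mid",h,"psi",np.pi-np.arctan2(h[1],h[0]))
p,f=pose(3.2,.030,1,.17);robot.move_ptp(p,f)
robot.move_linear(p[:2]+[.097])
print(push(3.2,6.08,.0174,1,18))
p,f=pose(6.08,.0174,1); robot.pause(.2)
for psi in np.arange(6.11,6.24,.03):
    p,f=pose(psi,.0174,1);robot.move_linear(p,velocity=.015,frame=f)
s=robot.get_state();print(s["time"],np.round(s["qpos"],2),s["force"],st(s["ee_pos"]))
p,f=pose(6.23,.035,1);robot.move_linear(p)
robot.move_linear(p[:2]+[.2],velocity=.2)
q=np.array(robot.get_state()["qpos"]);q[0]-=.45;robot.goto_joints(q)
im=robot.grab_frame("top")[:,:,::-1]
im2=robot.grab_frame("scene")[:,:,::-1]
cv2.imwrite("pics/top3.png",im);cv2.imwrite("pics/scene3.png",im2)
cv2.imwrite("pics/c3.png",np.hstack([cv2.resize(im[220:350,230:370],None,fx=2.8,fy=2.8),cv2.resize(im2[170:300,300:440],None,fx=2.8,fy=2.8)]))
print(robot.get_state()["time"])
E
```

```text
handle mid [63.81174138 -5.13030888] psi 3.22181766758565
[1.4 0.4 0.6 0.8 0.8 0.6 0.7 1.  0.5 0.8 0.8 0.8 0.3 0.5 0.5 0.5 0.4 0.8]
25.625 [-1.05  0.42  0.96  2.12 -0.47  0.83 -0.19] [-1.06730456 -2.00211156  0.32161381] [-63.95772659 -20.78347423]
27.4833
```

View pics/c3.png

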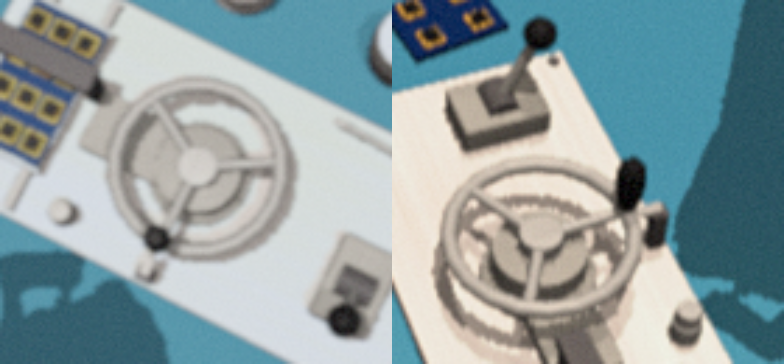

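```bash
python3 - <<'E'
from h import *
def blob(f,box,th):
    im=cv2.imread(f);x0,y0,x1,y1=box
    k=(im[y0:y1,x0:x1].max(2)<th).astype(np.uint8);n,l,s,c=cv2.connectedComponentsWithStats(k)
    i=1+s[1:,4].argmax();return c[i]+[x0,y0],s[i]
for n in("0","3"):
    for th in(50,70,90):
        a,s1=blob(f"pics/top{n}.png",(270,293,298,311),th);b,s2=blob(f"pics/scene{n}.png",(375,224,391,250),th)
        ht=st(onz("top",a,.107));hm=st(onz("scene",b,.089))
        print(n,th,a.round(1),ht.round(1),s1,b.round(1),hm.round(1),s2)
for psi in(-.05,0,.05):
    p=pose(psi,0,1)[0][:2]; print(psi,proj("top",[*p,.107]).round(1),proj("scene",[*p,.089]).round(1))
# pointer: crop enlarged around handle/pointer, start vs now
g=[cv2.resize(cv2.imread(f"pics/{c}{n}.png")[y:y+50,x:x+64],None,fx=6,fy=6,interpolation=cv2.INTER_CUBIC) for c,x,y in(("top",262,275),("scene",355,222)) for n in "03"]
cv2.imwrite("pics/c4.png",np.vstack([np.hstack(g[:2]),np.hstack(g[2:])]))
E
```

```text
0 50 [285.9 304.6] [-64.2  -1.4] [12  8  7  7 21] [385.1 236.5] [-63.9   1.2] [  6   4  10  18 140]
0 70 [284.5 304.2] [-64.8   1.3] [11  7  8  9 52] [385.2 236.6] [-63.9   1.6] [  6   4  10  19 150]
0 90 [284.8 304.3] [-64.6   0.8] [11  7  9  9 65] [384.9 237. ] [-62.9   2.4] [  4   3  12  21 172]
3 50 [286.7 306.2] [-66.2  -4.5] [13  9  7  7 19] [384.7 235.5] [-64.3  -1.3] [  6   3   9  18 135]
3 70 [285.9 304.8] [-64.6  -1.8] [12  8  9  8 46] [384.4 235.7] [-63.5  -0.9] [  5   3  10  19 147]
3 90 [285.8 304.8] [-64.7  -1.6] [12  8  9  9 59] [384.5 235.7] [-63.6  -1. ] [  4   2  12  20 167]
-0.05 [286.5 305.3] [384.7 234.7]
0 [285.  304.6] [385.4 235.9]
0.05 [283.7 303.9] [386.  237.1]
```

View pics/c4.png

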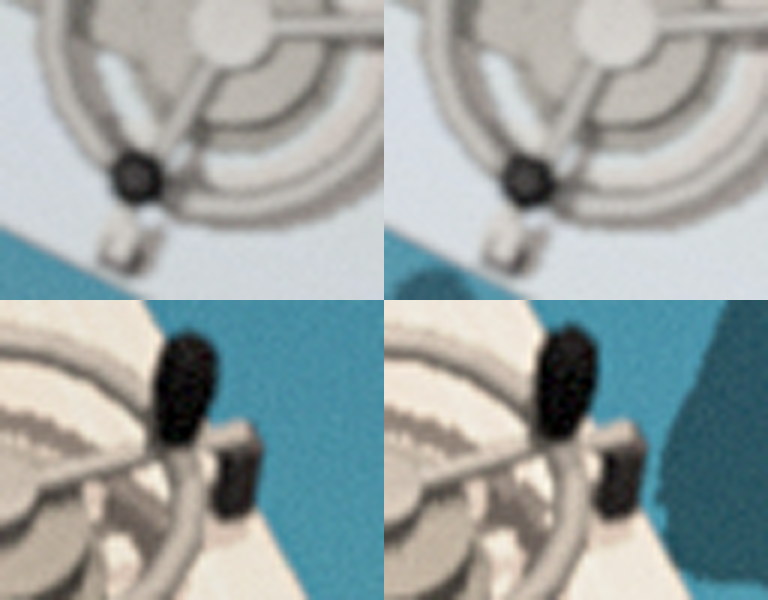

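```bash
cat >> h.py <<'E'
def sp(x,y,z): return [*(A+ex*x/1000+ey*y/1000),z]
E
python3 - <<'E'
from h import *
p,f=pose(6.23,.035,1,.2);robot.move_ptp(p,f);robot.move_linear(p[:2]+[.097])
p,f=pose(6.20,.0174,1);robot.move_linear(p,frame=f,velocity=.05)
p,f=pose(6.247,.0174,1);robot.move_linear(p,frame=f,velocity=.015)
s=robot.get_state();print(s["time"],s["force"],st(s["ee_pos"]))
p,f=pose(6.247,.035,1);robot.move_linear(p,frame=f);robot.move_linear(p[:2]+[.2],velocity=.2)
opts=[]
for sg in(1,-1):
    F=frame(*(ex*sg)); q=robot.ik(sp(-98,-150,.16),F); print(sg,q)
    if q is not None: opts.append((np.abs(q-np.array(robot.get_state()["qpos"])).max(),sg))
F=frame(*(ex*min(opts)[1]))
robot.move_ptp(sp(-98,-150,.19),F)
robot.move_linear(sp(-98,-150,.104))
robot.pause(.2)
print("t",robot.move_linear(sp(-85,-150,.104),velocity=.05))
print("push",robot.move_linear(sp(-3,-150,.104),velocity=.03,threshold=7))
s=robot.get_state();print(s["time"],s["force"],st(s["ee_pos"]))
E
```

```text
29.9667 [ 0.27987062 -0.70819941  0.75708445] [-64.29419461 -19.90809606]
1 [-1.28771695 -0.09656323  1.22477461  2.27038413  0.11537964  0.90728857
 -2.15681769]
-1 [-1.15370807 -0.06350273  1.10539324  2.26916141  0.07233204  0.90223475
  1.0264582 ]
t False
push True
34.4917 [-2.31860973  2.17696714  7.54151712] [ -68.52650506 -150.07359457]
```

```bash
python3 - <<'E'
from h import *
s=robot.get_state();print(s["force"],s["ee_pos"],s["moment"])
im2=robot.grab_frame("scene")[:,:,::-1]; im=robot.grab_frame("top")[:,:,::-1]
cv2.imwrite("pics/c5.png",np.hstack([cv2.resize(im[270:400,300:420],None,fx=3.3,fy=3.3),cv2.resize(im2[120:250,300:420],None,fx=3.3,fy=3.3)]))
E
```

```text
[-2.31860973  2.17696714  7.54151712] [ 0.39468393 -0.02948477  0.10399499] [ 0.39346192  0.50765205 -0.02078815]
```

View pics/c5.png

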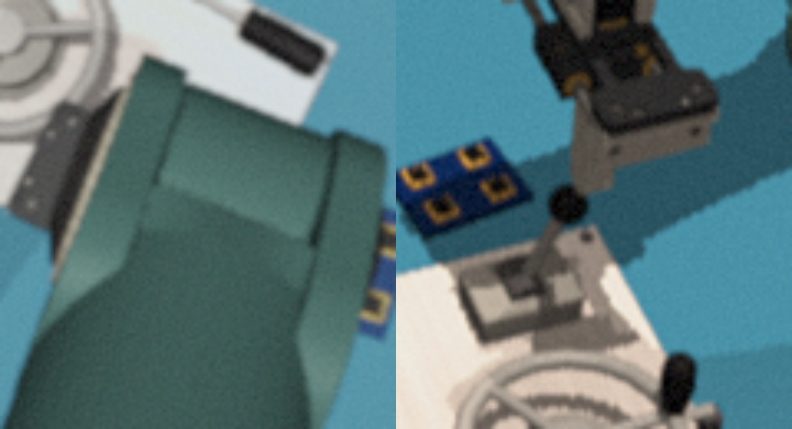

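```bash
python3 - <<'E'
from h import *
robot.move_linear(sp(-80,-150,.104),velocity=.06);robot.pause(.2);s=robot.get_state();print("free",s["force"].round(1))
for x in np.arange(-66,-2,4):
    r=robot.move_linear(sp(x,-150,.104),velocity=.03,threshold=12);s=robot.get_state()
    print(x,r,st(s["ee_pos"]).round(1),s["force"].round(1))
    if r: break
print(s["time"])
E
```

```text
free [-0.8  0.2  0.3]
-66 True [ -67.  -149.9] [-3.4  1.4 11. ]
35.575
```

```bash
python3 - <<'E'
from h import *
robot.move_linear(sp(-85,-150,.104),velocity=.06);robot.move_linear(sp(-85,-150,.091),velocity=.06)
robot.move_linear(sp(-25+70*np.sin(-.36)-21,-150,.091),velocity=.05);robot.pause(.1)
for a in np.arange(-.30,.56,.06):
    z=.091+(.070*(np.cos(a)-np.cos(.3))+.013*(a+.3))
    r=robot.move_linear(sp(-25+70*np.sin(a)-21,-150,z),velocity=.03,threshold=12);s=robot.get_state()
    print(round(a,2),r,st(s["ee_pos"]).round(1),s["force"].round(1))
    if r: break
print(s["time"])
E
```

```text
-0.3 False [ -66.6 -150. ] [ 0.1 -0.2 -0.3]
-0.24 False [ -62.4 -150. ] [ 0.   0.6 -1.1]
-0.18 False [ -58.3 -150. ] [ 0.1  0.4 -0. ]
-0.12 False [ -54.1 -150. ] [-0.   0.7  0. ]
-0.06 False [ -49.9 -150.1] [-0.3 -0.3 -0.3]
0.0 False [ -45.8 -150.1] [-0.1 -0.3 -0.4]
0.06 False [ -41.5 -150.1] [ 1.  -0.5  0.5]
0.12 False [ -37.4 -150.1] [ 0.6 -0.1  0.9]
0.18 False [ -33.2 -150.1] [-0.6  0.6 -0.2]
0.24 False [ -29.2 -150.1] [-0.1  0.1 -0.4]
0.3 False [ -25.1 -150.1] [ 0.1 -0.1 -0.8]
0.36 False [ -21.1 -150.1] [ 0.4  0.  -0.1]
0.42 False [ -17.3 -150.1] [ 0.1  0.1 -0.2]
0.48 False [ -13.5 -150.1] [-0.1  0.7  0.1]
0.54 True [ -11.6 -149.9] [-4.7  4.7  7.8]
41.1833
```

```bash
python3 - <<'E'
from h import *
z=robot.get_state()["ee_pos"][2]
robot.move_linear(sp(-40,-150,z),velocity=.08);robot.move_linear(sp(-70,-150,.2),velocity=.15)
q=np.array([-1.179,.417,-.01,1.614,.005,1.111,-.053]);robot.goto_joints(q);robot.pause(.5)
im=robot.grab_frame("top")[:,:,::-1];im2=robot.grab_frame("scene")[:,:,::-1]
cv2.imwrite("pics/top5.png",im);cv2.imwrite("pics/scene5.png",im2)
k=lambda im,b,th:(lambda r:r[3][1+r[2][1:,4].argmax()]+[b[0],b[1]])(cv2.connectedComponentsWithStats((im[b[1]:b[3],b[0]:b[2]].max(2)<th).astype(np.uint8)))
for th in(70,90):
    print("handle",st(onz("top",k(im,(270,293,298,311),th),.107)).round(1),st(onz("scene",k(im2,(375,224,391,250),th),.089)).round(1))
    print("ball",st(onz("top",k(im,(345,280,374,340),50),.095)).round(1))
    print("ball s",st(onz("scene",k(im2,(305,165,365,215),40),.095)).round(1))
cv2.imwrite("pics/c6.png",np.hstack([cv2.resize(im[170:390,170:440],None,fx=1.6,fy=2),cv2.resize(im2[150:370,240:460],None,fx=1.6,fy=2)]))
print(robot.get_state()["time"])
E
```

```text
handle [-64.7  -0.6] [-63.5   0.1]
ball [   7.7 -149.8]
ball s [   9.1 -152. ]
handle [-64.6  -0.4] [-63.5   0.3]
ball [   7.7 -149.8]
ball s [   9.1 -152. ]
45.4333
```

View pics/c6.png

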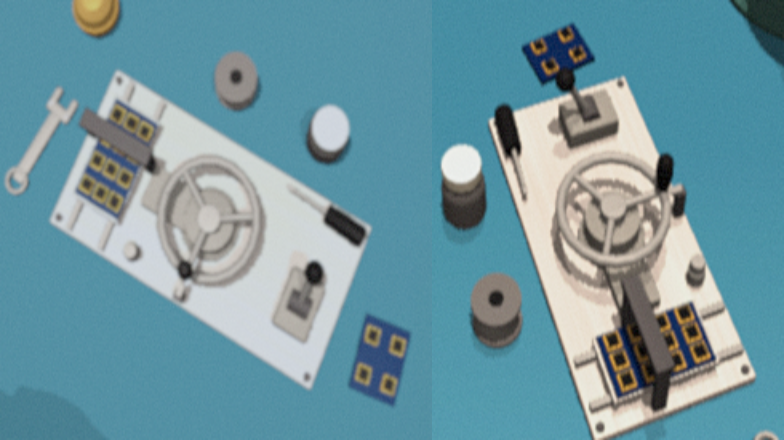

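```bash
python3 -c "
from rig import robot
robot.sign_off()"
```

```text
the job is handed in; nothing more can be done
```

The wheel has been pushed one full clockwise turn and the lock lever is over at its far stop. The arm is back at its start position, touching nothing. I handed the job in at about 45 s of the 72 s allowed.

**Wheel:** I pushed the handle round with closed fingers in two arcs, then made a slow final correction after a camera check. The last pictures put the handle within about 0.6 mm of the pointer direction (about 0.01 rad) in both views. The board has moved along +x; I judged that by eye and did not measure it.

**Lock lever:** The last pictures put the ball centre at stage x +7.7 mm from the top camera and +9.1 mm from the scene camera, against about +8.6 mm expected at the end stop. I felt the end stop as a sharp rise in force.

**What went wrong:** My first lock push, a straight horizontal line, stopped twice on the force threshold after a short movement. The upward force reached about 11 N, probably from high friction against the ball. Following the ball's arc from a lower height then moved it with almost no force until the stop.

**Small disagreement:** The two cameras differ by 1 to 2 mm, within their calibration. The bystander objects look unmoved in the last picture.

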